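# Drive the worn brass pin out of a microscope boom knuckle

### The arm

A 6-joint arm with a two-finger parallel gripper is mounted at the origin on the work surface. World frame = base frame: x ahead of the robot, y to its left, z up, the work surface at z = 0. Lengths are in m, angles in rad, forces in N, time in s.
With the tool pointing down it reaches from about 0.275 to 0.75 m from the base axis. Payload 10.2 kg.
Tool frame: the origin (TCP) lies midway between the tips of the shut fingers; the grasp point (between the pads) lies 19 mm behind it; z points along the fingers, y is the line along which they close (so a half turn about z gives the same grasp; the last joint's range is limited). The gripper opens to 88 mm and grips with 3 to 60 N. Pads are 18 mm wide; open, the fingers measure 123 mm over their backs; the gripper's body (75 mm by 187 mm) begins 45 mm behind the grasp point.
Start: joints at [0.95, 0.313, 1.498, -0, 1.331, -0.223], TCP at [0.203, 0.484, 0.239] pointing down, gripper open.
Joint ranges: [-2.94, 2.94], [-0.97, 2.17], [0.19, 2.56], [-1.23, 4.37], [0.02, 3.11], [-2.88, 2.88]. Speed limits (rad/s): [2.39, 2.39, 3.01, 3.14, 3.14, 3.14].

### API

Orientations are given as a unit quaternion [w, x, y, z].
In Python, from rig import sensors, capture, sign_off gives the robot as it stands. The module is installed in compiled form; this text tells all that it offers.
- The arm moves only by the tool arm_command, never from a script. Its argument "deltas" is a list of rows, each a list of 2 entries, a list of its own where there are three numbers: the shift along the tool's x, y, z in units of 40 mm (1.0 is 40 mm), then the turn about the tool's z in units of 8 degrees (1.0 is 8 degrees). In form: [[[tx, ty, tz], yaw], ...]. A call has 1 to 8 rows; each row is the pose to reach, as a shift and turn from the pose commanded when the call began, along the tool's axes at that moment; what a row does not reach only later rows make up. A row lasts 1/10 s, in which the tool goes at most 50 mm and 8.59 degrees, less where a joint would pass 70% of its speed; a pose out of reach is approached as far as the arm can. A call with a gripper value outside its range is refused whole. "claw" is the opening in per cent of the stroke, from 0 (shut) to 100 (fully open), set as the call begins (left out, the last holds). The fingers move at their own pace and stop on an object; the grip force is fixed at half the most. Time passes only in rows, so rows that repeat a pose let the fingers close. It gives the time, the measured TCP pose, the force, the opening and the grip force at its end, in the units of the state.
- sensors.get_state(): the state, without advancing time (a new reading comes with each control period).
- capture(name): name is "scene" or "top" or "wrist"; returns a dict with "image" (400x640x3 uint8, red, green, blue), "mtx" (3x3 intrinsics, pixels), "extrinsics" (4x4, takes a point from camera to world coordinates). Camera axes: x right, y down, z forward; pixel columns grow to the right and rows downward; lengths in m; the calibration is good to about 2 mm. The wrist camera is an equidistant fisheye: a pixel r from the principal point sees the ray r / f radians off the axis. A picture is of the moment at which its call begins. There is no depth.
- sign_off(): hands the job in; it is judged then, once.
The state is a dict: "clock": time; "q": joint angles; "joint_vel": joint speeds; "joint_efforts": joint torques, N m; "tool_pos": TCP position; "ee_rot": TCP orientation; "contact_force": force on the tool from outside, world axes, zero at the start; "moment": the same for the moment, N m; "opening": opening from 0.0 (shut) to 1.0 (fully open); "grip_force": force on a finger pad.
Only numpy, scipy, OpenCV 4.12 (cv2) and the standard library are available. Lean on these libraries where they do the work, as an engineer would, in place of code of your own. Each camera call takes 0.05 s, during which the arm holds its last target. There are 200 camera calls.

### The job

The worn brass pin is stuck in the green microscope boom knuckle. Take the green-handled drift punch from the tool rack, use it to press the brass pin down until it is clear of the knuckle's underside, then hang the punch back in the rack hole it came from and let go. Leave the dark steel pin and the other two tools where they are.

Things in the scene. Friction and masses are not known exactly. Their poses are not given: they have to be found in the camera images.
- punch: Drift punch hanging upright in the tool rack. Origin: centre of its flat lower end (tip), z up along it. From the tip up: steel shank 12 mm in diameter, 80 mm long; black guard 46 mm in diameter, 8 mm thick, which rests on the rack's top; round GREEN handle 22 mm in diameter, 70 mm long (88 to 158 mm above the tip). 0.13 to 0.24 kg. Left or right of the knuckle.
- rack: Fixed aluminium tool rack 70 x 250 mm; origin: centre of its underside, at bench height. Its top is 95 mm up and has three holes 28 mm in diameter in a row along its y axis, at y = -80, 0 and 80 mm, open below: a hung tool's tip is 15 mm above the bench. Which hole holds which tool varies.
- scriber: Bystander: scriber with a RED handle and a thin pointed shank, hanging in the same rack, guard and handle sized as the punch's; origin on its axis, 80 mm below its guard. Leave it alone.
- nut_driver: Bystander: nut driver with a BLUE handle and an 18 mm wide socket end, hanging in the same rack, guard and handle sized as the punch's; origin: centre of its lower end. Leave it alone.
- brass_pin_top (a point): Centre of the top face of the upright brass pin (23 mm in diameter, 34 mm long) in a 26 mm chamfered bore of the knuckle: a fixed green block 60 x 132 mm, 30 mm thick, on two steel end supports, underside 50 mm and top 80 mm above the bench, at any yaw, a steel tube stub on one long side. Below the bore is free space. The pin's top starts 4 mm above to 2 mm below the block's top.
- brass_pin (a joint): How far the brass pin is driven down, in m: 0 = top 4 mm above the block's top; starts at 0 to 0.006; clear of the underside above 0.034; hard stop at 0.048, just off the bench (its top then 36 mm above the bench). Stiff all the way: about 10 N moves it, and it stays where it is left.
- steel_pin (a joint): Bystander: the same measure for the dark steel pin of equal size in the knuckle's other bore, 66 mm from the brass one; starts at 0 to 0.006. Leave it.
Not all that is in view belongs to the job. Leave any orange or purple look-alike of the punch alone.

How it is judged:
By the outcome, as a careful person would: the job done as asked, in the order asked, and still so for the second after the job is handed in, with the robot touching nothing.
It also fails if it takes over 58 s, if anything falls off the work surface, if the arm or the gripper's body presses on something with over 40 N, if the wrist force passes 120 N, or if a joint passes its speed limit or range.

## Working session

There is one attempt and no reset: what is moved stays moved. The work goes in short steps, Python scripts to look and compute and a tool call to move; the robot and the scene stay as the last step left them, time stands still between calls to the robot, and variables do not carry over. Pictures are saved under pics/ and viewed, at most 10 in all, crops included, and the job is handed in when it is done.

Besides the shell and the picture viewer there is one more tool, called as name(argument=value, ...) on one line, values as JSON. arm_command: Moves the arm, as the interface text tells. Its arguments: {"type":"object","properties":{"deltas":{"type":"array","items":{"type":"array"}},"claw":{"type":"number"}},"required":["deltas"]}

```bash
mkdir -p pics
cat > h.py <<'E'
import numpy as np, cv2
from rig import sensors, capture
def save(n,img): cv2.imwrite('pics/'+n+'.png',img[:,:,::-1])
def ray(c,u,v):
    K=c['mtx'];T=c['extrinsics'];d=T[:3,:3]@np.array([(u-K[0,2])/K[0,0],(v-K[1,2])/K[1,1],1]);return T[:3,3],d
def onplane(c,u,v,z):
    o,d=ray(c,u,v);return o+d*(z-o[2])/d[2]
def proj(c,p):
    T=c['extrinsics'];q=T[:3,:3].T@(np.array(p)-T[:3,3]);q=c['mtx']@q;return q[:2]/q[2]
def tri(l):
    A=0;b=0
    for o,d in l:
        d=d/np.linalg.norm(d);P=np.eye(3)-np.outer(d,d);A=A+P;b=b+P@o
    return np.linalg.solve(A,b)
E
python3 - <<'E'
from h import *
s=capture('scene');t=capture('top')
img=np.vstack([s['image'],t['image']])
save('s1',s['image']);save('t1',t['image'])
for c in(s,t):print(c['mtx'].round(1).tolist(),c['extrinsics'].round(3).tolist())
print(sensors.get_state())
E
```

```text
[[428.3, 0.0, 315.2], [0.0, 428.3, 200.7], [0.0, 0.0, 1.0]] [[0.629, 0.412, -0.659, 1.051], [0.777, -0.31, 0.548, -0.452], [0.022, -0.857, -0.515, 0.505], [0.0, 0.0, 0.0, 1.0]]
[[479.9, 0.0, 317.7], [0.0, 479.9, 193.7], [0.0, 0.0, 1.0]] [[-0.022, -0.997, 0.079, 0.423], [-1.0, 0.021, -0.004, -0.026], [0.002, -0.079, -0.997, 1.109], [0.0, 0.0, 0.0, 1.0]]
{'clock': 0.1, 'q': array([ 9.49607882e-01,  3.13371931e-01,  1.49834057e+00,  4.23107394e-05,
        1.33099113e+00, -2.23423466e-01]), 'joint_vel': array([ 5.70221091e-04,  5.26637141e-04, -3.75312595e-04,  3.47669489e-05,
       -2.79979370e-03, -2.90685444e-04]), 'joint_efforts': array([ 1.98738417e-03, -4.02813399e+01, -2.52646869e+01,  6.95314910e-02,
        3.42169614e-02, -9.89161094e-05]), 'tool_pos': array([0.20325086, 0.48383204, 0.23823735]), 'ee_rot': array([-2.46416732e-04,  1.97578878e-01,  9.80286835e-01, -4.98263917e-04]), 'contact_force': array([-0.66561614, -0.38963492,  0.10398154]), 'moment': array([0.0268504 , 0.00750622, 0.03155716]), 'grip_force': 0.0, 'opening': 1.000767348542021}
```

View pics/s1.png

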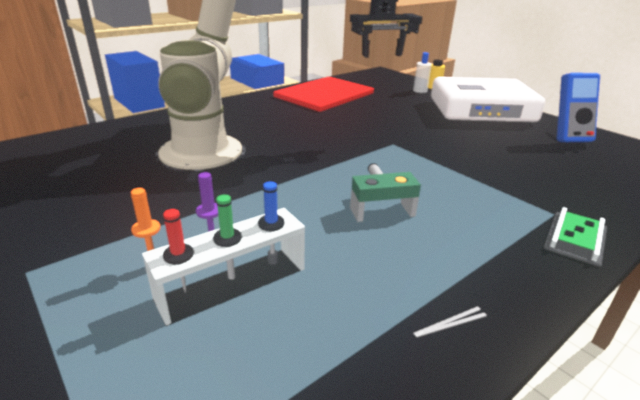

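View pics/t1.png

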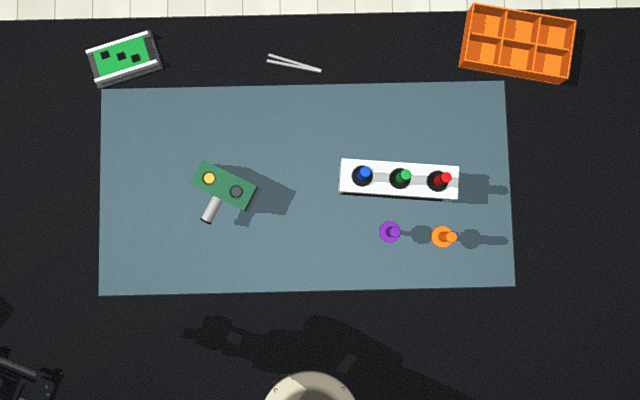

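The candidates are green in the middle hole (scene 227,220; top 402,177), red (440,180 top), blue (362,175 top), and the free-standing purple (390,231) and orange (445,236) look-alikes. The green handle in the rack's middle hole is the punch. Brass pin is at top (209,178) and steel pin at (236,191). I'll measure and confirm in a crop.

```bash
cat > m.py <<'E'
from h import *
s=capture('scene');t=capture('top')
def blob(c,lo,hi,box):
    x0,y0,x1,y1=box;h=cv2.cvtColor(c['image'],cv2.COLOR_RGB2HSV)
    m=cv2.inRange(h,np.array(lo),np.array(hi));k=np.zeros_like(m);k[y0:y1,x0:x1]=m[y0:y1,x0:x1]
    n,l,st,ce=cv2.connectedComponentsWithStats(k);i=1+np.argmax(st[1:,4]);return ce[i],st[i],(l==i).astype(np.uint8)
def rect(m):
    r=cv2.minAreaRect(np.argwhere(m)[:,::-1].astype(np.float32));return cv2.boxPoints(r)
if __name__=='__main__':
    # brass
    for z in(.078,.081,.084):
        print('brass',z,[onplane(c,*blob(c,(18,90,90),(35,255,255),b)[0],z).round(4) for c,b in((t,(190,155,260,215)),(s,(340,160,430,200)))])
    b=[blob(t,(18,90,90),(35,255,255),(190,155,260,215)),blob(s,(18,90,90),(35,255,255),(340,160,430,200))]
    print(b[0][:2],b[1][:2],tri([ray(t,*b[0][0]),ray(s,*b[1][0])]))
    # steel pin dark
    d=blob(t,(0,0,0),(180,80,110),(226,181,247,201));print('steel',d[:2],onplane(t,*d[0],.082))
    # knuckle
    g=blob(t,(60,90,30),(90,255,255),(180,150,265,215));q=np.array([onplane(t,*p,.08) for p in rect(g[2])]);print('block',q.round(4).tolist(),q.mean(0),np.linalg.norm(np.diff(q,axis=0),axis=1))
    # rack top
    h=cv2.cvtColor(t['image'],cv2.COLOR_RGB2HSV);m=cv2.inRange(h,np.array((0,0,185)),np.array((180,40,255)));m[:150]=0;m[215:]=0;m[:,:330]=0;m[:,470:]=0
    q=np.array([onplane(t,*p,.095) for p in rect(m)]);print('rack',q.round(4).tolist(),q.mean(0),np.linalg.norm(np.diff(q,axis=0),axis=1))
    # handle
    for nm,c,bx in(('t',t,(390,165,415,190)),('s',s,(212,190,240,245))):
        g=blob(c,(50,90,50),(85,255,255),bx);print('handle',nm,g[:2],rect(g[2]).round(1).tolist())
    for nm,c,bx in(('t',t,(380,160,420,195)),('s',s,(205,215,247,250))):
        g=blob(c,(0,0,0),(180,255,60),bx);print('guard',nm,g[:2],onplane(c,(g[1][0]+g[1][2]/2-.5),(g[1][1]+g[1][3]/2-.5),.101))
    a=cv2.resize(t['image'][140:260,180:480],None,fx=2.6,fy=2.6,interpolation=2);b=cv2.resize(s['image'][150:270,140:440],None,fx=2.4,fy=2.4,interpolation=2)
    o=np.zeros((a.shape[0]+b.shape[0],780,3),np.uint8);o[:a.shape[0]]=a;o[a.shape[0]:,:b.shape[1]]=b;save('crop1',o)
E
python3 m.py
```

```text
brass 0.078 [array([0.5442, 0.2036, 0.078 ]), array([0.5437, 0.2051, 0.078 ])]
brass 0.081 [array([0.5439, 0.2029, 0.081 ]), array([0.5473, 0.2005, 0.081 ])]
brass 0.084 [array([0.5435, 0.2022, 0.084 ]), array([0.5508, 0.1959, 0.084 ])]
(array([208.88235294, 177.76470588]), array([204, 173,  12,  11, 102], dtype=int32)) (array([400.41509434, 179.20754717]), array([395, 177,  12,   6,  53], dtype=int32)) [0.5444084  0.20365124 0.07870072]
steel (array([236.03571429, 191.33333333]), array([231, 186,  12,  12,  84], dtype=int32)) [0.51323168 0.1445177  0.082     ]
block [[0.5331, 0.2451, 0.08], [0.5865, 0.2183, 0.08], [0.524, 0.0996, 0.08], [0.4711, 0.1268, 0.08]] [0.52866983 0.17245356 0.08      ] [0.05969336 0.13406782 0.05943035]
rack [[0.5086, -0.0746, 0.095], [0.5799, -0.0812, 0.095], [0.5572, -0.3334, 0.095], [0.4861, -0.3254, 0.095]] [ 0.53295573 -0.20366456  0.095     ] [0.07165635 0.25324226 0.07162154]
handle t (array([402.62732919, 175.91304348]), array([395, 169,  16,  14, 161], dtype=int32)) [[392.5, 175.10000610351562], [406.70001220703125, 166.60000610351562], [412.600006
[... 309 characters left out ...]
22]]
guard t (array([397.41420118, 179.53846154]), array([390, 169,  20,  19, 169], dtype=int32)) [ 0.53247967 -0.20414853  0.101     ]Traceback (most recent call last):
  File "m.py", line 26, in <module>
    g=blob(c,(0,0,0),(180,255,60),bx);print('guard',nm,g[:2],onplane(c,(g[1][0]+g[1][2]/2-.5),(g[1][1]+g[1][3]/2-.5),.101))
  File "m.py", line 6, in blob
    n,l,st,ce=cv2.connectedComponentsWithStats(k);i=1+np.argmax(st[1:,4]);return ce[i],st[i],(l==i).astype(np.uint8)
                                                      ~~~~~~~~~^^^^^^^^^^
    return _wrapfunc(a, 'argmax', axis=axis, out=out, **kwds)
    return bound(*args, **kwds)
ValueError: attempt to get argmax of an empty sequence
```

```bash
sed -i "s/(180,255,60),bx/(180,255,85),bx/; s/('s',s,(205,215,247,250))/('t',t,(355,160,380,195))/" m.py; python3 m.py | grep guard
cat >> h.py <<'E'
from scipy.spatial.transform import Rotation as Ro
def go(p,yawdeg=None):
    st=sensors.get_state();w,x,y,z=st['ee_rot'];R=Ro.from_quat([x,y,z,w]).as_matrix()
    d=R.T@(np.array(p)-st['tool_pos'])/.04
    ya=np.degrees(np.arctan2(R[1,1],R[0,1]));print('t',st['clock'],'pos',st['tool_pos'].round(4),'yang',ya.round(2),'z',R[:,2].round(3),'units',d.round(3), 'yaw',None if yawdeg is None else (ya-yawdeg)/8,'F',st['contact_force'].round(1),'open',st['opening'].round(3))
E
python3 - <<'E'
from m import *
for nm,lo,hi,a,b in(('purple',(125,80,60),(155,255,255),(375,220,403,243),(190,165,225,240)),):
    q=blob(t,lo,hi,a)[1];r=blob(s,lo,hi,b)[1];print(nm,q,r)
    print('top end',tri([ray(t,392,232),ray(s,r[0]+r[2]/2,r[1]+2)]))
# punch axis from scene handle top & bottom, with top view
print('punch handle top centre', onplane(s,225,206,.173),onplane(s,224.7,201,.173),onplane(t,405,175,.173))
go([.533,-.204,.25],-5.3)
E
```

```text
guard t (array([397.83333333, 179.56565657]), array([390, 169,  21,  20, 198], dtype=int32)) [ 0.53139496 -0.20516822  0.101     ]
guard t (array([361.88815789, 177.84210526]), array([355, 166,  18,  20, 152], dtype=int32)) [ 0.53941117 -0.12821274  0.101     ]
purple [379 221  22  22 370] [195 171  23  59 803]
top end [ 0.41949325 -0.17511834  0.15845112]
punch handle top centre [ 0.55749398 -0.21301014  0.173     ] [ 0.54465406 -0.20645409  0.173     ] [ 0.530353   -0.20246092  0.173     ]Traceback (most recent call last):
  File "<stdin>", line 7, in <module>
  File "h.py", line 19, in go
    ya=np.degrees(np.arctan2(R[1,1],R[0,1]));print('t',st['clock'],'pos',st['tool_pos'].round(4),'yang',ya.round(2),'z',R[:,2].round(3),'units',d.round(3), 'yaw',None if yawdeg is None else (ya-yawdeg)/8,'F',st['contact_force'].round(1),'open',st['opening'].round(3))
                                                                                                                                                                                                                                                    ^^^^^^^^^^^^^^^^^^^
AttributeError: 'float' object has no attribute 'round'
```

View pics/crop1.png

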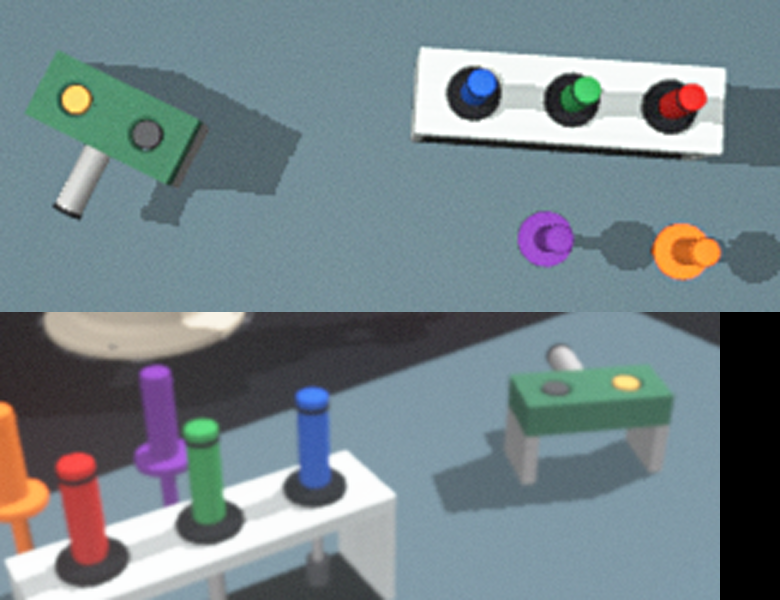

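The crop confirms it: the only green handle is in the rack's middle hole (crop 587,90 and 203,430), with red and blue in the outer holes. Brass is the yellow disc (crop 76,99). The rack centre, the guard centre and the handle top all agree on the punch axis at about (0.532, -0.204).

```bash
sed -i "s/st\['opening'\].round(3)/round(st['opening'],3)/" h.py; python3 -c "
from h import *
go([.532,-.204,.25],-5.3)"
```

```text
t 0.4 pos [0.2034 0.484  0.2386] yang 67.21 z [-0. -0. -1.] units [-14.237 -12.674  -0.282] yaw 9.063607526232444 F [ 0.6 -0.7 -0.4] open 0.999
```

arm_command(deltas=[[[-0.8, -0.7, -0.1], 0.5], [[-1.6, -1.4, -0.2], 1.5], [[-2.4, -2.1, -0.3], 2.5], [[-3.2, -2.8, -0.3], 3.5], [[-4.0, -3.5, -0.3], 4.5], [[-4.8, -4.2, -0.3], 5.5], [[-5.6, -4.9, -0.3], 6.5], [[-6.4, -5.6, -0.3], 7.5]], claw=100)

```text
clock: 1.2
tool_pos: [0.353, 0.1767, 0.2509]
ee_rot: [0.0, 0.663, 0.748, 0.0]
contact_force: [0.5, 0.8, -0.4]
opening: 1.001
grip_force: 0.0
```

```bash
python3 -c "
from h import *
go([.532,-.204,.25],-5.3)"
```

```text
t 1.2 pos [0.353  0.1767 0.2509] yang 6.88 z [ 0.001  0.    -1.   ] units [-9.986  3.301  0.024] yaw 1.5229374154317747 F [ 0.5  0.8 -0.4] open 1.001
```

arm_command(deltas=[[[-1.2, 0.4, 0], 0.5], [[-2.4, 0.8, 0], 1.0], [[-3.6, 1.2, 0], 1.5], [[-4.8, 1.6, 0], 1.5], [[-6.0, 2.0, 0], 1.5], [[-7.2, 2.4, 0], 1.5], [[-8.4, 2.8, 0], 1.5], [[-9.4, 3.1, 0], 1.5]])

```text
clock: 2.0
tool_pos: [0.5234, -0.1814, 0.2506]
ee_rot: [0.0, 0.736, 0.677, 0.0]
contact_force: [1.0, -0.6, 0.5]
opening: 1.001
grip_force: 0.0
```

arm_command(deltas=[[[-0.4, 0.1, 0], 0], [[-0.5, 0.2, 0], 0], [[-0.5, 0.2, 0], 0], [[-0.5, 0.2, 0], 0]])

```text
clock: 2.4
tool_pos: [0.529, -0.1983, 0.2511]
ee_rot: [0.0, 0.736, 0.677, 0.0]
contact_force: [0.1, -0.2, -0.1]
opening: 1.0
grip_force: 0.0
```

```bash
python3 -c "
from h import *
go([.532,-.204,.128],-5.3)
w=capture('wrist');save('w1',w['image']);print(w['mtx'].round(1).tolist(),w['extrinsics'].round(4).tolist())"
```

```text
t 2.4 pos [ 0.529  -0.1983  0.2511] yang -4.71 z [ 0.  0. -1.] units [-0.137  0.086  3.076] yaw 0.07341562482227204 F [ 0.1 -0.2 -0.1] open 1.0
[[309.7, 0.0, 315.5], [0.0, 309.7, 199.7], [0.0, 0.0, 1.0]] [[0.9966, -0.0783, -0.0274, 0.5362], [-0.0829, -0.9427, -0.3232, -0.1136], [-0.0005, 0.3244, -0.9459, 0.3977], [0.0, 0.0, 0.0, 1.0]]
```

View pics/w1.png

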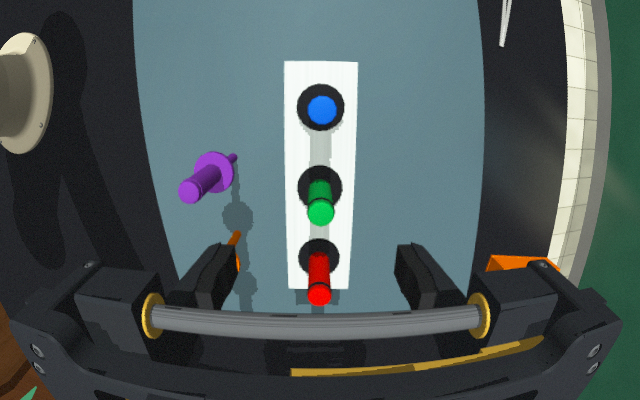

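The wrist view shows the green handle's top at (320,212) between blue (321,110) and red (319,294), with the open fingers at (215,270) and (415,270). I'll cast the handle top with the fisheye model.

```bash
cat >> h.py <<'E'
def fish(c,u,v,z):
    K=c['mtx'];T=c['extrinsics'];a=np.array([u-K[0,2],v-K[1,2]]);r=np.linalg.norm(a);th=r/K[0,0]
    d=T[:3,:3]@np.array([*(a/r*np.sin(th)),np.cos(th)]);o=T[:3,3];return o+d*(z-o[2])/d[2]
E
python3 -c "
from h import *
w=capture('wrist')
print('green',fish(w,320,212,.173),'blue',fish(w,321.5,110,.173),'red',fish(w,319,293,.173))"
```

```text
green [ 0.5323484  -0.20081609  0.173     ] blue [ 0.53960249 -0.12308157  0.173     ] red [ 0.52555244 -0.27778741  0.173     ]
```

arm_command(deltas=[[[-0.1, 0.1, 0.6], 0.1], [[-0.1, 0.1, 1.3], 0.1], [[-0.1, 0.1, 2.0], 0.1], [[-0.1, 0.1, 2.6], 0.1], [[-0.1, 0.1, 3.0], 0.1], [[-0.1, 0.1, 3.1], 0.1], [[-0.1, 0.1, 3.1], 0.1]])

```text
clock: 3.2
tool_pos: [0.5328, -0.2035, 0.127]
ee_rot: [-0.0, 0.741, 0.672, -0.0]
contact_force: [0.2, -1.1, -0.3]
opening: 0.999
grip_force: 0.0
```

arm_command(deltas=[[[0, 0, 0], 0], [[0, 0, 0], 0], [[0, 0, 0], 0], [[0, 0, 0], 0], [[0, 0, 0], 0], [[0, 0, 0], 0], [[0, 0, 0], 0], [[0, 0, 0], 0]], claw=0)

```text
clock: 4.0
tool_pos: [0.5328, -0.2041, 0.1267]
ee_rot: [0.0, 0.741, 0.672, 0.0]
contact_force: [-0.3, -0.8, 0.9]
opening: 0.303
grip_force: 0.0
```

arm_command(deltas=[[[0, 0, 0], 0], [[0, 0, 0], 0], [[0, 0, 0], 0], [[0, 0, -0.1], 0], [[0, 0, -0.2], 0], [[0, 0, -0.2], 0], [[0, 0, -0.2], 0]])

```text
clock: 4.7
tool_pos: [0.5328, -0.2041, 0.1348]
ee_rot: [0.0, 0.741, 0.672, 0.0]
contact_force: [-0.4, 0.2, -0.9]
opening: 0.238
grip_force: 30.0
```

arm_command(deltas=[[[0, 0, -0.5], 0], [[0, 0, -1.1], 0], [[0, 0, -1.8], 0], [[0, 0, -2.5], 0], [[0, 0, -3.2], 0], [[0, 0, -3.9], 0], [[0, 0, -4.3], 0], [[0, 0, -4.4], 0]])

```text
clock: 5.5
tool_pos: [0.5331, -0.2042, 0.3124]
ee_rot: [0.001, 0.741, 0.672, 0.0]
contact_force: [-0.4, -0.4, -2.1]
opening: 0.241
grip_force: 30.0
```

Run:
```python
from h import *
go([.5442,.2034,.31])
s=capture('scene');t=capture('top');p=sensors.get_state()['tool_pos'];tip=p-[0,0,.1117]
print('expected tip px',proj(s,tip),proj(t,tip),'guard',proj(s,tip+[0,0,.084]))
u,v=proj(s,tip).astype(int);a=cv2.resize(s['image'][v-120:v+30,u-75:u+75],None,fx=3.5,fy=3.5)
u,v=proj(t,tip).astype(int);b=cv2.resize(t['image'][v-50:v+50,u-37:u+37],None,fx=3.5,fy=3.5)
o=np.zeros((525,790,3),np.uint8);o[:a.shape[0],:a.shape[1]]=a;o[:b.shape[0],530:530+b.shape[1]]=b;save('lift',o)
```

```text
t 5.5 pos [ 0.5331 -0.2042  0.3124] yang -5.59 z [ 0.003 -0.002 -1.   ] units [10.17  -0.716  0.045] yaw None F [-0.4 -0.4 -2.1] open 0.241
expected tip px [220.71250499 182.31466066] [408.25538205 172.1459511 ] guard [215.1320444  128.88441409]
```

View pics/lift.png

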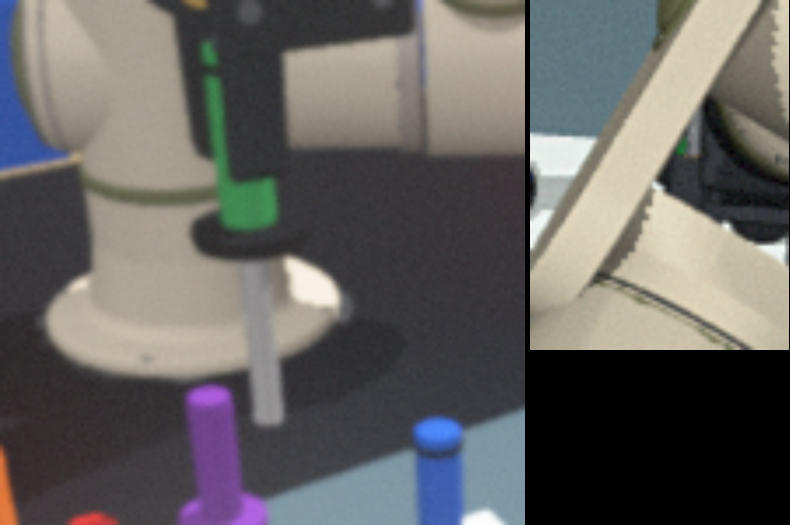

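The punch is held upright, tip at crop (268,422), i.e. scene (221.6,182.6) against the expected (220.7,182.3): no slip. Next I carry it over the brass pin.

arm_command(deltas=[[[0.5, 0, 0], 0], [[1.3, -0.1, 0], 0], [[2.3, -0.2, 0], 0], [[3.4, -0.2, 0], 0], [[4.5, -0.3, 0], 0], [[5.6, -0.4, 0], 0], [[6.7, -0.5, 0], 0], [[7.7, -0.5, 0], 0]])

```text
clock: 6.4
tool_pos: [0.5421, 0.1065, 0.3094]
ee_rot: [-0.001, 0.741, 0.672, -0.001]
contact_force: [-0.8, -0.6, -1.7]
opening: 0.239
grip_force: 30.0
```

arm_command(deltas=[[[1.0, -0.1, 0], 0], [[1.8, -0.2, 0], 0], [[2.2, -0.2, 0], 0], [[2.4, -0.2, 0], 0], [[2.4, -0.2, 0], 0], [[2.4, -0.2, 0], 0]])

```text
clock: 7.0
tool_pos: [0.5445, 0.1996, 0.3104]
ee_rot: [0.0, 0.741, 0.671, -0.0]
contact_force: [-0.2, 0.2, -1.7]
opening: 0.241
grip_force: 30.0
```

Run:
```python
from h import *
go([.5442,.2034,.2117])
```

```text
t 7.0 pos [0.5445 0.1996 0.3104] yang -5.66 z [-0. -0. -1.] units [ 0.095 -0.016  2.469] yaw None F [-0.2  0.2 -1.7] open 0.241
```

Down to about 17 mm above the pin, then check the line-up.

arm_command(deltas=[[[0.1, 0, 0.5], 0], [[0.1, 0, 1.0], 0], [[0.1, 0, 1.6], 0], [[0.1, 0, 2.1], 0], [[0.1, 0, 2.4], 0], [[0.1, 0, 2.5], 0], [[0.1, 0, 2.5], 0]])

```text
clock: 7.7
tool_pos: [0.5449, 0.2043, 0.2109]
ee_rot: [0.0, 0.741, 0.672, 0.0]
contact_force: [-0.6, 1.2, -1.2]
opening: 0.241
grip_force: 30.0
```

Run:
```python
from h import *
go([.5442,.2034,.195])
s=capture('scene');w=capture('wrist');p=sensors.get_state()['tool_pos'];tip=p-[0,0,.1117]
print('tip',tip,'exp px',proj(s,tip),'pin px',proj(s,[.5442,.2034,.079]))
u,v=proj(s,tip).astype(int);u0,v0=u-75,v-90;print(u0,v0)
a=cv2.resize(s['image'][v0:v0+150,u0:u0+110],None,fx=4,fy=4,interpolation=2)
b=cv2.resize(w['image'][130:330,240:400],None,fx=2.1,fy=2.1)
o=np.zeros((600,790,3),np.uint8);o[:600,:440]=a;o[:420,450:786]=b;save('align',o)
```

```text
t 7.7 pos [0.5449 0.2043 0.2109] yang -5.63 z [ 0. -0. -1.] units [-0.023 -0.015  0.399] yaw None F [-0.6  1.2 -1.2] open 0.241
tip [0.54512683 0.20456792 0.1000664 ] exp px [402.05908946 170.27785708] pin px [400.11629249 179.10209573]
327 80
```

View pics/align.png

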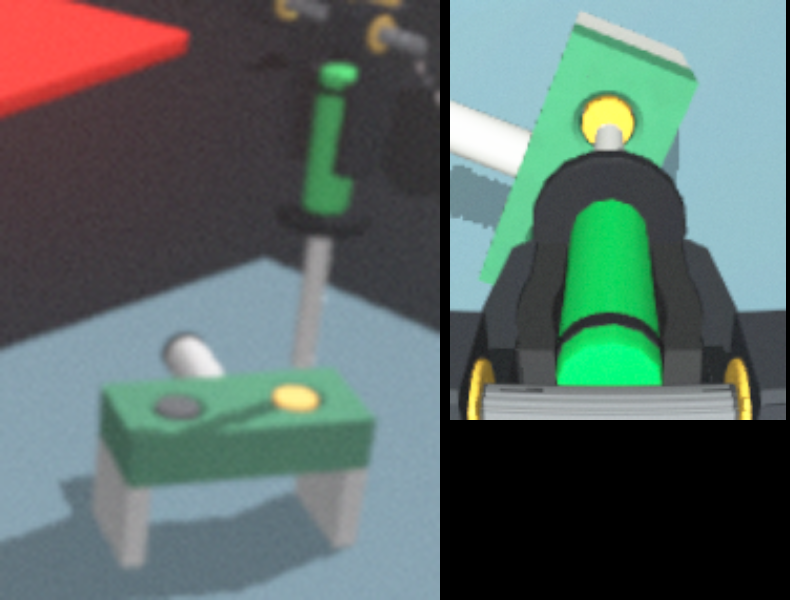

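In the scene view the tip at (303,365) in the crop, i.e. (402.7,171.2), matches the expected (402.1,170.3). The wrist view shows the shank (609,130) in line with the brass pin (607,121). Pressing now.

arm_command(deltas=[[[0, 0, 0.1], 0], [[0, 0, 0.2], 0], [[0, 0, 0.3], 0], [[0, 0, 0.4], 0], [[0, 0, 0.5], 0], [[0, 0, 0.6], 0], [[0, 0, 0.7], 0], [[0, 0, 0.7], 0]])

```text
clock: 8.6
tool_pos: [0.5447, 0.2048, 0.183]
ee_rot: [0.0, 0.741, 0.672, 0.0]
contact_force: [-0.9, -1.2, 1.1]
opening: 0.238
grip_force: 30.0
```

arm_command(deltas=[[[0, 0, 0.1], 0], [[0, 0, 0.2], 0], [[0, 0, 0.3], 0], [[0, 0, 0.4], 0]])

```text
clock: 9.0
tool_pos: [0.5449, 0.2048, 0.1676]
ee_rot: [0.0, 0.741, 0.672, 0.001]
contact_force: [-2.1, -0.6, 8.8]
opening: 0.241
grip_force: 30.0
```

arm_command(deltas=[[[0, 0, 0.1], 0], [[0, 0, 0.2], 0], [[0, 0, 0.3], 0], [[0, 0, 0.3], 0], [[0, 0, 0.3], 0]])

```text
clock: 9.5
tool_pos: [0.5448, 0.2048, 0.1549]
ee_rot: [0.0, 0.741, 0.672, 0.0]
contact_force: [-1.3, -0.1, 2.1]
opening: 0.237
grip_force: 30.0
```

Run:
```python
from h import *
go([.5442,.2034,.1527])
s=capture('scene');p=sensors.get_state()['tool_pos'];g=p-[0,0,.1117-.088]
print('exp guard top px',proj(s,g),'handle top',proj(s,g+[0,0,.07]))
u0,v0=330,70
save('press',cv2.resize(s['image'][v0:v0+150,u0:u0+120],None,fx=4,fy=4,interpolation=2))
```

```text
t 9.5 pos [0.5448 0.2048 0.1549] yang -5.59 z [ 0.  0. -1.] units [-0.036 -0.01   0.054] yaw None F [-1.3 -0.1  2.1] open 0.237
exp guard top px [403.87644238 156.75348601] handle top [408.39856858 124.66702813]
```

View pics/press.png

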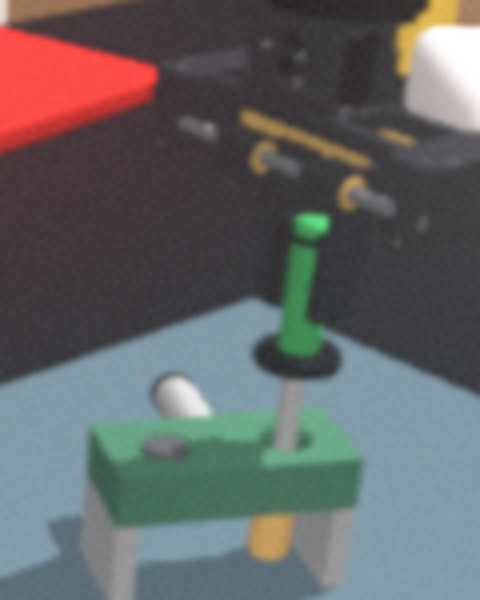

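The brass pin shows below the underside (crop 270,535) and the handle top is where expected (408,125), so there was no slip and the tip is at about z = 0.043. A little more for margin, then retract.

arm_command(deltas=[[[0, 0, 0.05], 0], [[0, 0, 0.1], 0], [[0, 0, 0.1], 0]])

```text
clock: 9.85
tool_pos: [0.5448, 0.2048, 0.151]
ee_rot: [0.0, 0.741, 0.672, 0.0]
contact_force: [-0.4, 0.5, 4.3]
opening: 0.239
grip_force: 30.0
```

arm_command(deltas=[[[0, 0, -0.2], 0], [[0, 0, -0.6], 0], [[0, 0, -1.2], 0], [[0, 0, -1.9], 0], [[0, 0, -2.6], 0], [[0, 0, -3.3], 0], [[0, 0, -3.8], 0], [[0, 0, -4.0], 0]])

```text
clock: 10.65
tool_pos: [0.545, 0.2048, 0.3128]
ee_rot: [0.001, 0.741, 0.672, 0.001]
contact_force: [0.0, -0.6, -1.8]
opening: 0.239
grip_force: 30.0
```

Run:
```python
from h import *
go([.5325,-.204,.3124])
s=capture('scene');tip=sensors.get_state()['tool_pos']-[0,0,.1117];print(proj(s,tip))
a=cv2.resize(s['image'][70:220,330:450],None,fx=4,fy=4,interpolation=2);save('after',a)
```

```text
t 10.65 pos [0.545  0.2048 0.3128] yang -5.59 z [ 0.003  0.    -1.   ] units [-1.0201e+01  6.8500e-01  4.0000e-03] yaw None F [ 0.  -0.6 -1.8] open 0.239
[408.50358665 124.75228809]
```

View pics/after.png

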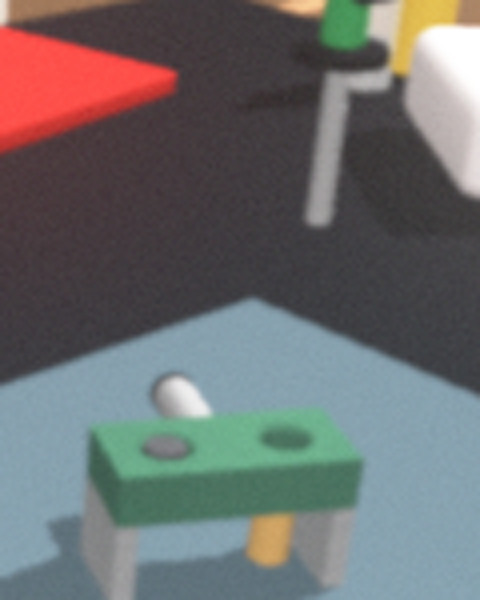

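The bore is empty (crop 285,438) and the brass pin hangs below (270,540). The steel pin is unchanged and the punch is still straight in the grip. Carrying it back.

arm_command(deltas=[[[-0.5, 0, 0], 0], [[-1.3, 0.1, 0], 0], [[-2.3, 0.2, 0], 0], [[-3.4, 0.2, 0], 0], [[-4.5, 0.3, 0], 0], [[-5.6, 0.4, 0], 0], [[-6.7, 0.5, 0], 0], [[-7.7, 0.5, 0], 0]])

```text
clock: 11.5
tool_pos: [0.5341, -0.1057, 0.3093]
ee_rot: [-0.001, 0.741, 0.672, -0.0]
contact_force: [0.3, 0.2, -0.5]
opening: 0.241
grip_force: 30.0
```

arm_command(deltas=[[[-1.0, 0.1, 0], 0], [[-1.8, 0.2, 0], 0], [[-2.2, 0.2, 0], 0], [[-2.4, 0.2, 0], 0], [[-2.5, 0.2, 0], 0], [[-2.5, 0.2, 0], 0], [[-2.5, 0.2, 0], 0]])

```text
clock: 12.2
tool_pos: [0.533, -0.203, 0.3109]
ee_rot: [0.0, 0.74, 0.672, 0.0]
contact_force: [0.2, 0.1, -0.9]
opening: 0.241
grip_force: 30.0
```

Run:
```python
from h import *
go([.5328,-.204,.1275])
```

```text
t 12.2 pos [ 0.533  -0.203   0.3109] yang -5.52 z [ 0.  0. -1.] units [-2.700e-02 -3.000e-03  4.584e+00] yaw None F [ 0.2  0.1 -0.9] open 0.241
```

arm_command(deltas=[[[0, 0, 0.5], 0], [[0, 0, 1.1], 0], [[0, 0, 1.7], 0], [[0, 0, 2.3], 0], [[0, 0, 2.8], 0], [[0, 0, 3.3], 0], [[0, 0, 3.7], 0], [[0, 0, 4.0], 0]])

```text
clock: 13.0
tool_pos: [0.5328, -0.2031, 0.1499]
ee_rot: [-0.0, 0.74, 0.672, -0.0]
contact_force: [0.3, 0.4, -1.4]
opening: 0.241
grip_force: 30.0
```

arm_command(deltas=[[[0, 0, 0.2], 0], [[0, 0, 0.4], 0], [[0, 0, 0.5], 0], [[0, 0, 0.5], 0]])

```text
clock: 13.4
tool_pos: [0.5327, -0.204, 0.1305]
ee_rot: [-0.0, 0.741, 0.672, -0.0]
contact_force: [-0.1, -0.6, -1.0]
opening: 0.241
grip_force: 30.0
```

arm_command(deltas=[[[0, 0, 0.05], 0], [[0, 0, 0.08], 0], [[0, 0, 0.08], 0]])

```text
clock: 13.7
tool_pos: [0.5328, -0.2041, 0.1276]
ee_rot: [0.0, 0.741, 0.672, 0.0]
contact_force: [0.7, 0.4, -1.4]
opening: 0.241
grip_force: 30.0
```

arm_command(deltas=[[[0, 0, 0], 0], [[0, 0, 0], 0], [[0, 0, 0], 0], [[0, 0, 0], 0], [[0, 0, 0], 0], [[0, 0, 0], 0], [[0, 0, 0], 0], [[0, 0, 0], 0]], claw=100)

```text
clock: 14.5
tool_pos: [0.5328, -0.204, 0.1275]
ee_rot: [0.0, 0.741, 0.672, 0.0]
contact_force: [0.3, 0.8, 0.2]
opening: 0.94
grip_force: 0.0
```

arm_command(deltas=[[[0, 0, 0], 0], [[0, 0, 0], 0], [[0, 0, 0], 0], [[0, 0, -0.2], 0], [[0, 0, -0.6], 0], [[0, 0, -1.2], 0], [[0, 0, -1.8], 0], [[0, 0, -2.4], 0]])

```text
clock: 15.3
tool_pos: [0.5327, -0.204, 0.2252]
ee_rot: [0.0, 0.741, 0.672, 0.0]
contact_force: [0.0, -1.0, 0.1]
opening: 1.004
grip_force: 0.0
```

arm_command(deltas=[[[0, 0, -0.6], 0], [[0, 0, -1.2], 0], [[0, 0, -1.6], 0], [[0, 0, -1.6], 0], [[0, 0, -1.6], 0]])

```text
clock: 15.8
tool_pos: [0.5326, -0.204, 0.2872]
ee_rot: [-0.0, 0.741, 0.672, -0.0]
contact_force: [0.7, -0.0, 0.1]
opening: 1.004
grip_force: 0.0
```

Run:
```python
from h import *
go([0.53,-.2,.3])
s=capture('scene');save('end',cv2.resize(s['image'][140:330,120:440],None,fx=2.4,fy=2.4,interpolation=2))
```

```text
t 15.8 pos [ 0.5326 -0.204   0.2872] yang -5.59 z [-0.  0. -1.] units [ 0.093 -0.075 -0.32 ] yaw None F [ 0.7 -0.   0.1] open 1.004
```

View pics/end.png

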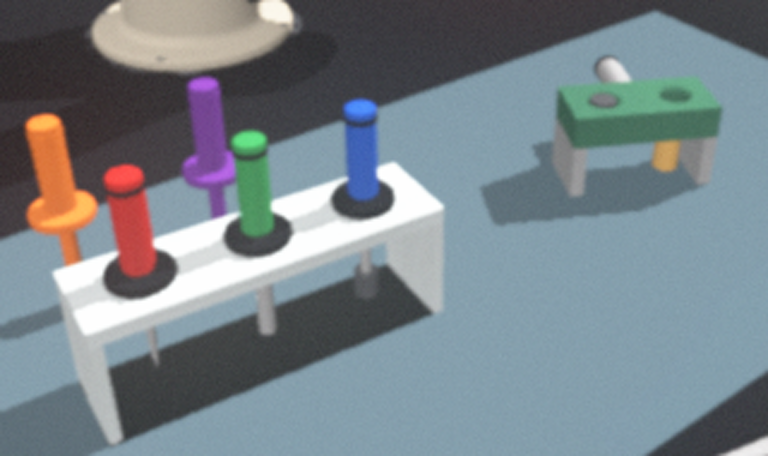

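The green punch hangs upright in the middle hole with its guard seated on the rack (crop 258,233). The other tools are untouched, and the brass pin is clear below the knuckle (crop 665,155).

```bash
python3 -c "
from rig import sign_off
print(sign_off())"
```

```text
the job is handed in; nothing more can be done
None
```

The brass pin is pressed clear of the knuckle's underside, the green punch hangs back in the rack's middle hole and is released, and the job was handed in at about 16 s of the 58 s limit (no verdict returned).

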